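# Seat the sliding punching board in its cradle and bolt it

### The arm

A 6-joint arm with a two-finger parallel gripper is mounted at the origin on the work surface. World frame = base frame: x ahead of the robot, y to its left, z up, the work surface at z = 0. Lengths are in mm, angles in rad, forces in N, time in s.
With the tool pointing down it reaches from about 300 to 775 mm from the base axis. Payload 14.6 kg.
Tool frame: the origin (TCP) lies at the very end of the fingers, on their centre line; the grasp point (between the pads) lies 19 mm behind it (grip_point_offset is the distance from the TCP to the grasp point, in mm); z points along the fingers, y is the line along which they close (so a half turn about z gives the same grasp; the last joint's range is limited). The gripper opens to 94 mm and grips with 3 to 60 N. Pads are 16 mm wide; open, the fingers measure 119 mm over their backs; the gripper's body (75 mm by 177 mm) begins 78 mm behind the grasp point.
Start: joints at [1.224, 0.3, 1.521, -0, 1.321, -0.067], TCP at [151.887, 528.601, 205.446] pointing down, gripper open.
Joint ranges: [-3.03, 3.03], [-0.79, 2.21], [0.23, 2.52], [-1.04, 4.18], [0, 3.07], [-2.55, 2.55]. Speed limits (rad/s): [2.22, 2.22, 2.57, 3.14, 3.14, 3.14].

### API

Orientations are given as [roll, pitch, yaw] about the fixed x, y, z axes, in that order (R = Rz(yaw) Ry(pitch) Rx(roll)).
In Python, from cell import read_state, camera, camera_info, sign_off, grip_point_offset gives the robot as it stands.
- The arm moves only by the shell command python3 -m handwheel 'ROWS' [FORCE]. ROWS is text: rows parted by semicolons, each of 5 numbers parted by spaces: the shift along the world's x, y, z in units of 40 mm (1.0 is 40 mm), then the turn about the world's z in units of 5 degrees (1.0 is 5 degrees), then the closure, from 0 (fully open) to 1 (shut). In form: dx dy dz yaw gripper; .... A call has 1 to 12 rows; each row shifts and turns the commanded pose from where the row before left it; what a row does not reach is not made up. A row lasts 1/12 s, in which the tool goes at most 41.7 mm and 7.16 degrees, less where a joint would pass 70% of its speed; a pose out of reach is approached as far as the arm can. A call is refused whole if a number of a shift passes 1 or a number of a turn 1, either way. A call with a gripper value outside its range is refused whole. The fingers move at their own pace and stop on an object; FORCE is the grip in N (left out, the last holds). Time passes only in rows, so rows that do not move let the fingers close. It gives the time, the measured TCP pose, the force, the opening and the grip force at its end, in the units of the state.
- read_state(): the state, without advancing time (a new reading comes with each control period).
- camera(name): name is "scene" or "top" or "wrist"; returns (picture, depth): 400x640x3 uint8, red, green, blue; 400x640 float32, mm along the optical axis (not along the pixel's ray), 0 where there is no reading.
- camera_info(name): a dict with "intrinsics" (3x3 intrinsics, pixels), "world_from_camera" (4x4, takes a point from camera to world coordinates). Camera axes: x right, y down, z forward; pixel columns grow to the right and rows downward; lengths in mm; the calibration is good to about 2 mm. The wrist camera is an equidistant fisheye: a pixel r from the principal point sees the ray r / f radians off the axis. A picture is of the moment at which its call begins: read the wrist's pose just before it. camera_info takes no time and is no camera call; for the wrist camera it gives the pose at the moment of the call.
- sign_off(): hands the job in; it is judged then, once.
The state is a dict: "clock": time; "joints": joint angles; "qd": joint speeds; "effort": joint torques, N m; "eef_pos": TCP position; "eef_rot": TCP orientation; "wrist_force": force on the tool from outside, world axes, zero at the start; "moment": the same for the moment, N m; "finger_gap": finger opening in mm; "finger_force": force on a finger pad.
Only numpy, scipy, OpenCV 4.12 (cv2) and the standard library are available. Lean on these libraries where they do the work, as an engineer would, in place of code of your own. Each camera call takes 0.05 s, during which the arm holds its last target. There are 200 camera calls.

### The job

With the fingertips, push the pale wooden work board along the rails of its dark wooden cradle, towards the end with the red-knobbed bolt, until you feel it drop into its locating notches. Then push the red knob so that the bolt slides fully home over the board's edge, and move clear. Never lift or tip the board, and leave the other things on the bench where they stand.

Things in the scene. Friction and masses are not known exactly. Their poses are not given: they have to be found in the camera images.
- cradle: Fixed dark wooden base under the rails, 170 (x) x 12 mm high, y from -135 to +235 of its own frame; origin at table height on its centre line, z up. The board slides along its +y (the robot's left, within 20 degrees). Side walls (x = +-67 to +-79, 52 mm high, y -130 to +165) guide the board with 2 mm play; the -y end is open. At +y a 48 mm high block (y 165 to 235) carries the bolt.
- home (a point): Point of the cradle (0, 80, 21 mm) where the board's origin comes to lie, within 2 mm along y, when it has dropped home. The four aluminium tracks (tops 30 mm above the table) each have one brass-floored notch, 16 mm long and 9 mm deep; all four feet of the board fall in together, and the notch walls then stop any further sliding.
- board: Loose pale wooden board, 0.35 to 0.7 kg, 130 (x) x 140 (y) mm, axes parallel to the cradle's. Origin under its centre, level with the bottom of its four brass feet; slab from 13 to 25 mm above that. Origin 30 mm above the table when riding on the rails, 21 mm when dropped in. Starts 60 to 130 mm short of the notches; sliding takes 1 to 7 N.
- cleat (a point): Middle of the outer (-y) face of the upright cleat along the board's -y end: push here, towards the cradle's +y. It lies at (0, -70, 40 mm) in the board's frame. The cleat is 130 wide, 18 thick and rises to 55 mm above the board's origin; its face is flush with the slab's -y edge.
- bolt (a joint): Travel of the steel locking bolt in m: 0 drawn back, 0.038 fully home (hard stop). Grows as the bolt moves along the cradle's -y, over the board's +y edge; starts at 0 to 0.010. Takes about 2 N to move and stays where it is left. It passes 3.5 mm above a dropped board, but runs into the edge of one still riding on the rails.
- bolt_knob (a point): On the axis of the bolt's upright red knob, 14 mm dia, which stands from 57 to 93 mm above the table; this point is 75 mm above the table, at cradle x = 0, y = 205 mm minus the travel. Push it from its +y side, towards the cradle's -y. Behind it the block's top is 48 mm high; steel cheeks, 61 mm high, stand 9 to 26 mm either side of the centre line.
- spool: Bystander: orange thread on a white spool, 44 dia x 48, standing beside the cradle's far side. Sizes in mm, origin under it at its middle.
- dye: Bystander: amber jar with black cap, 48 dia x 75, standing beside the cradle's far side. Sizes in mm, origin under it at its middle.
- tin: Bystander: small green-labelled tin, 56 dia x 50, standing beside the cradle's near side. Sizes in mm, origin under it at its middle.
- screwdriver: Bystander: yellow-handled screwdriver lying at the left. Sizes in mm, origin under it at its middle.
- mallet: Bystander: wooden-handled hammer lying at the right. Sizes in mm, origin under it at its middle.
- mug: Bystander: blue mug, 90 tall, at the back left. Sizes in mm, origin under it at its middle.
- block: Bystander: loose wooden block 60 x 120 x 30 at the back right. Sizes in mm, origin under it at its middle.

How it is judged (in metres and radians):
On the way, in this order (a step that is already met when the one before it is completed fails the run):
1. the board has dropped into its notches, the bolt still drawn back (z of board in the frame of cradle below 0.0245 m and y of board in the frame of cradle between 0.0755 and 0.0845 m and angle between the z axis of board and the z axis of cradle, either way round below 0.04 rad and value of joint bolt below 0.02 m), for 0.2 s.
2. the bolt is pushed home over the seated board (z of board in the frame of cradle below 0.0245 m and y of board in the frame of cradle between 0.0755 and 0.0845 m and angle between the z axis of board and the z axis of cradle, either way round below 0.04 rad and value of joint bolt above 0.033 m), for 0.2 s.
At the end, for the whole second after the job is handed in: The board lies flat and at rest in its notches (origin less than 24.5 mm above the cradle's underside, 75.5 to 84.5 mm along the cradle's y, within 0.04 rad of level with it) and the bolt is at least 33 of its 38 mm home (all of step 2 and linear speed of board below 0.01 m/s); the robot touches nothing.
It fails at once if the board is lifted more than 12 mm off its rails (z of board in the frame of cradle above 0.042 m).
It fails at once if the board is tipped by more than 0.2 rad (angle between board's own z axis and vertical above 0.2 rad).
It fails at once if a bystander is moved by more than 30 mm (distance of any of spool, dye, tin, screwdriver, mallet, mug, block from where it was at the start of the episode above 0.03 m).
It also fails if it takes over 45 s, if anything falls off the work surface, if the arm or the gripper's body presses on something with over 40 N, if the wrist force passes 120 N, or if a joint passes its speed limit or range.

## Working session

There is one attempt and no reset: what is moved stays moved. The work goes in short steps, Python scripts to look and compute and a shell command to move; the robot and the scene stay as the last step left them, time stands still between calls to the robot, and variables do not carry over. Pictures are saved under pics/ and viewed, at most 10 in all, crops included, and the job is handed in when it is done.

```bash
mkdir -p pics
python3 - <<'E'
from cell import *
import cv2,numpy as np
for n in("top","scene"):
    p,d=camera(n); cv2.imwrite(f"pics/{n}0.png",p[:,:,::-1]); np.savez(f"{n}0.npz",p=p,d=d)
    i=camera_info(n); print(n,i["intrinsics"],i["world_from_camera"])
s=read_state();print(s)
E
```

```text
top [[403.16908483   0.         312.86766681]
 [  0.         403.16908483 203.07276503]
 [  0.           0.           1.        ]] [[ 1.10344638e-02 -9.92480829e-01  1.21901784e-01  4.07864101e+02]
 [-9.99825519e-01 -9.11335700e-03  1.63058025e-02 -4.14198404e+01]
 [-1.50722619e-02 -1.22060440e-01 -9.92408220e-01  1.35810169e+03]
 [ 0.00000000e+00  0.00000000e+00  0.00000000e+00  1.00000000e+00]]
scene [[382.96186527   0.         314.67796475]
 [  0.         382.96186527 202.23441834]
 [  0.           0.           1.        ]] [[ 4.63773468e-01  6.25223460e-01 -6.27701996e-01  1.25735725e+03]
 [ 8.85767011e-01 -3.41767795e-01  3.14024802e-01 -3.61923617e+02]
 [-1.81926535e-02 -7.01634092e-01 -7.12305151e-01  8.55153873e+02]
 [ 0.00000000e+00  0.00000000e+00  0.00000000e+00  1.00000000e+00]]
{'clock': 0.1, 'joints': array([ 1.22439849e+00,  3.00411989e-01,  1.52149575e+00,  7.60891790e-06,
        1.32069790e+00, -6.65820270e-02]), 'qd': array([-0.00163641, -0.00402328, -0.00245506, -0.00095338,  0.00066331,
       -0.00175366]), 'effort': array([ 2.11102400e-03, -5.32650197e+01, -3.53278148e+01,  7.08786445e-02,
        2.35961471e-02, -6.66347387e-05]), 'eef_pos': array([151.81286542, 528.39825302, 204.95484945]), 'eef_rot': array([-3.14058240e+00, -7.47509664e-05,  2.86177492e+00]), 'wrist_force': array([ 0.52915791, -0.55646752, -0.28380418]), 'moment': array([-0.0143131 ,  0.0231239 ,  0.01952532]), 'finger_force': 0.0, 'finger_gap': 93.89169964245964}
```

View pics/top0.png

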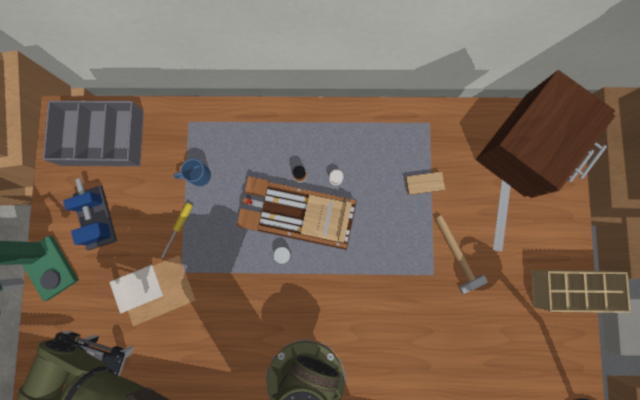

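View pics/scene0.png

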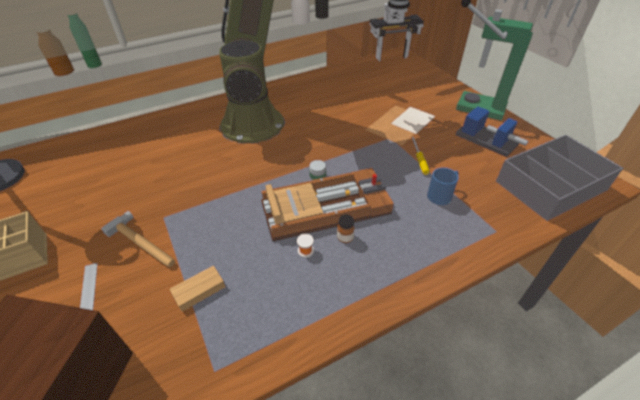

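Top view: cradle spans about (238–356, 175–248), board at right (305–352, 192–245), red knob near (249, 202). Scene view: knob near (374,178), cleat at the left end (275,205).

```bash
cat > h.py <<'E'
import numpy as np,cv2
from cell import *
def cloud(n,d):
    i=camera_info(n);K=i["intrinsics"];T=i["world_from_camera"]
    v,u=np.mgrid[:d.shape[0],:d.shape[1]]
    P=np.stack([(u-K[0,2])/K[0,0]*d,(v-K[1,2])/K[1,1]*d,d],-1)
    return P@T[:3,:3].T+T[:3,3]
E
python3 - <<'E'
from h import *
for n,roi in(("top",(228,165,140,95)),("scene",(250,150,150,100))):
    z=np.load(n+"0.npz");p=z["p"];C=cloud(n,z["d"]);x,y,w,h=roi
    hsv=cv2.cvtColor(p,cv2.COLOR_RGB2HSV)
    R=np.zeros(p.shape[:2],bool);R[y:y+h,x:x+w]=1
    cv2.imwrite(f"pics/{n}crop.png",cv2.resize(p[y:y+h,x:x+w,::-1],None,fx=5,fy=5,interpolation=cv2.INTER_CUBIC))
    H=hsv[...,0].astype(int);S=hsv[...,1]
    red=R&((H<4)|(H>174))&(S>170)
    print(n,"red",red.sum(),np.argwhere(red)[:,::-1].mean(0),np.median(C[red],0),C[red].round()[:12].tolist())
    dz=C[...,2]
    blue=R&(H>95)&(H<140)&(S<90); print("mat z",np.median(dz[blue]))
    m=(R&((H<25)&(S>90))).astype(np.uint8)
    nn,l,st,c=cv2.connectedComponentsWithStats(m);k=1+st[1:,4].argmax()
    print(st[1:][st[1:,4]>20],)
    q=C[l==k]; print("z pct",np.percentile(q[:,2],[1,5,25,50,75,95,99]))
    hi=q[(q[:,2]>5)]; print(cv2.minAreaRect(hi[:,:2].astype(np.float32)))
    t=(np.clip(dz[y:y+h,x:x+w],0,100)*2.5).astype(np.uint8)
    cv2.imwrite(f"pics/{n}z.png",cv2.resize(cv2.applyColorMap(t,cv2.COLORMAP_JET),None,fx=5,fy=5,interpolation=cv2.INTER_NEAREST))
E
```

```text
top red 10 [249.  200.8] [568.16079287 181.83971714  93.22299085] [[579.0, 188.0, 59.0], [571.0, 185.0, 96.0], [571.0, 182.0, 96.0], [571.0, 179.0, 94.0], [568.0, 185.0, 95.0], [568.0, 182.0, 92.0], [568.0, 179.0, 92.0], [565.0, 186.0, 89.0], [564.0, 181.0, 98.0], [566.0, 180.0, 88.0]]
mat z 1.1713797501553245
[[ 294  173   12    8   35]
 [ 237  176  119   73 3286]
 [ 242  198   10    6   49]
 [ 321  205    6   16   45]]
z pct [ 2.30161075  9.37138878 23.59523681 49.74090949 53.97756414 65.60765519
 87.19548307]
((525.0482788085938, 36.41668701171875), (367.548583984375, 198.81719970703125), 78.55465698242188)
scene red 18 [373.77777778 178.27777778] [575.23615458 179.10310114  88.03498838] [[571.0, 182.0, 94.0], [570.0, 186.0, 92.0], [571.0, 179.0, 92.0], [575.0, 179.0, 95.0], [576.0, 182.0, 94.0], [576.0, 175.0, 94.0], [576.0, 179.0, 92.0], [577.0, 182.0, 91.0], [575.0, 176.0, 88.0], [576.0, 179.0, 88.0], [574.0, 177.0, 83.0], [575.0, 180.0, 83.0]]
mat z 0.638286763170413
[[ 250  150  104   37 1907]
 [ 262  168  131   72 4346]
 [ 300  247   12    3   25]]
z pct [ 9.58616649 11.87399212 35.51289605 49.21862975 54.1735592  82.68631706
 86.34260016]
((860.0469970703125, -56.2989501953125), (374.93115234375, 929.7710571289062), 74.3930892944336)
```

View pics/topcrop.png

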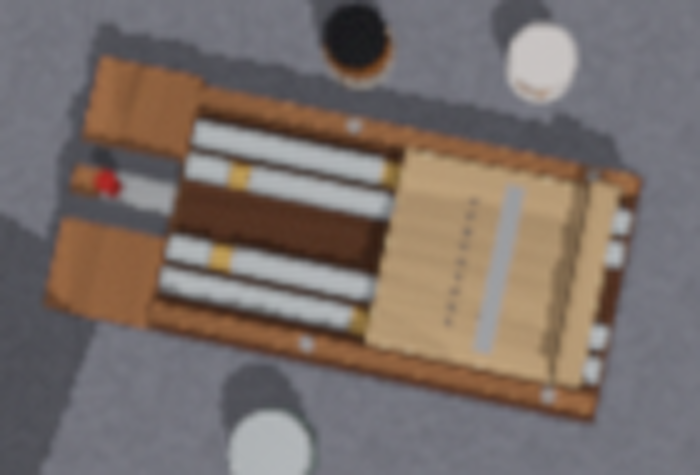

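View pics/topz.png

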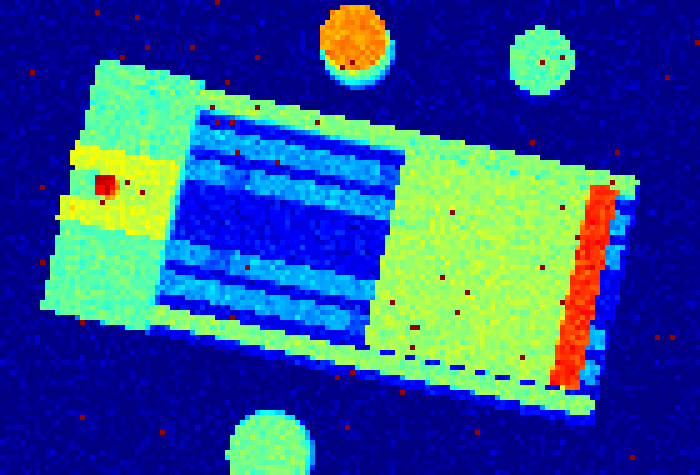

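Crop: red knob at crop (107,183), board (370–620,150–390), cleat at right edge (580,285). Height map is clean, so I fit rectangles to it.

Run:
```python
from h import *
for n,roi in(("top",(236,172,122,78)),("scene",(258,165,140,78))):
    z=np.load(n+"0.npz");C=cloud(n,cv2.medianBlur(z["d"],3));x,y,w,h=roi
    Q=C[y:y+h,x:x+w]
    def comp(lo,hi):
        m=((Q[...,2]>lo)&(Q[...,2]<hi)).astype(np.uint8)
        _,l,st,_=cv2.connectedComponentsWithStats(m);k=1+st[1:,4].argmax();return Q[l==k]
    for nm,lo,hi in(("all",38,100),("cleat",74,95)):
        q=comp(lo,hi);r=cv2.minAreaRect(q[:,:2].astype(np.float32))
        print(n,nm,len(q),r,cv2.boxPoints(r).round().tolist(),q.mean(0))
```

```text
top all 3611 ((540.1718139648438, 36.61680603027344), (365.244384765625, 171.07553100585938), 79.44418334960938) [[423.0, -127.0], [591.0, -159.0], [658.0, 200.0], [490.0, 232.0]] [534.63477967  25.73076847  54.72455648]
top cleat 234 ((506.4440002441406, -120.99708557128906), (18.063486099243164, 130.49368286132812), 78.82559204101562) [[441.0, -117.0], [569.0, -143.0], [572.0, -125.0], [444.0, -99.0]] [ 505.09411782 -120.77396969   83.711126  ]
scene all 3879 ((574.5536499023438, 27.83441162109375), (368.2846984863281, 236.16746520996094), 80.03629302978516) [[426.0, -133.0], [659.0, -174.0], [723.0, 189.0], [490.0, 230.0]] [559.4991075   16.57115246  54.71772516]
scene cleat 223 ((507.6527099609375, -122.84796905517578), (18.844648361206055, 133.35850524902344), 78.42692565917969) [[440.0, -119.0], [571.0, -145.0], [575.0, -127.0], [444.0, -100.0]] [ 514.8644421  -125.18282139   83.28671049]
```

```bash
python3 -m handwheel '0.36 -0.72 0 -0.7 0.5;0.36 -0.72 0 -0.7 0.5;0.36 -0.72 0 -0.7 0.5;0.36 -0.72 0 -0.7 0.5;0.36 -0.72 0 -0.7 0.5;0.36 -0.72 0 -0.7 0.5;0.36 -0.72 0 -0.7 0.5;0.36 -0.72 0 -0.7 0.5;0.36 -0.72 0 -0.7 0.5;0.36 -0.72 0 -0.7 0.5;0.36 -0.72 0 -0.7 0.5;0.36 -0.72 0 -0.7 0.5' 20
python3 -m handwheel '0.36 -0.72 0 -0.7 0.5;0.36 -0.72 0 -0.7 0.5;0.36 -0.72 0 -0.7 0.5;0.36 -0.72 0 -0.7 0.5;0.36 -0.72 0 -0.7 0.5;0.36 -0.72 0 -0.7 0.5;0.36 -0.72 0 -0.7 0.5;0.36 -0.72 0 -0.7 0.5;0.36 -0.72 0 -0.7 0.5;0.36 -0.72 0 -0.7 0.5;0.36 -0.72 0 -0.7 0.5;0.36 -0.72 0 -0.7 0.5'
python3 -m handwheel '0 0 0 0 0.5;0 0 0 0 0.5;0 0 0 0 0.5'
```

```text
clock: 1.1
eef_pos: [324.9, 181.5, 205.4]
eef_rot: [3.142, -0.0, 2.126]
wrist_force: [1.0, 0.5, 0.4]
finger_gap: 46.6
finger_force: 0.0
clock: 2.1
eef_pos: [497.8, -164.2, 205.1]
eef_rot: [-3.141, -0.0, 1.393]
wrist_force: [0.7, 0.7, 0.5]
finger_gap: 46.6
finger_force: 0.0
clock: 2.35
eef_pos: [497.1, -162.1, 205.1]
eef_rot: [-3.141, -0.0, 1.396]
wrist_force: [0.7, -0.3, 0.2]
finger_gap: 47.1
finger_force: 0.0
```

```bash
python3 -m handwheel '0 0 -0.5 0 0.5;0 0 -0.6 0 0.5;0 0 -0.6 0 0.5;0 0 -0.6 0 0.5;0 0 -0.6 0 0.5;0 0 -0.5 0 0.5;0 0 -0.28 0 0.5;0 0 0 0 0.5;0 0 0 0 0.5'
python3 -m handwheel '0.04 0.2 0 0 0.5;0.04 0.2 0 0 0.5;0.02 0.1 0 0 0.5;0.02 0.1 0 0 0.5;0.02 0.1 0 0 0.5;0.02 0.1 0 0 0.5'
python3 -m handwheel '0.02 0.1 0 0 0.5;0.02 0.1 0 0 0.5;0.02 0.1 0 0 0.5;0.02 0.1 0 0 0.5'
```

```text
clock: 3.1
eef_pos: [497.6, -162.1, 58.8]
eef_rot: [3.142, -0.0, 1.397]
wrist_force: [-0.5, 0.1, 1.2]
finger_gap: 46.9
finger_force: 0.0
clock: 3.6
eef_pos: [504.7, -131.0, 59.2]
eef_rot: [3.139, 0.001, 1.396]
wrist_force: [0.9, -8.4, 3.1]
finger_gap: 47.3
finger_force: 3.7
clock: 3.93
eef_pos: [507.9, -115.1, 59.2]
eef_rot: [3.139, 0.001, 1.395]
wrist_force: [1.3, -8.5, 3.1]
finger_gap: 46.5
finger_force: 3.8
```

```bash
python3 -m handwheel '0.019 0.1 0 0 0.5;0.019 0.1 0 0 0.5;0.019 0.1 0 0 0.5;0.019 0.1 0 0 0.5;0.019 0.1 0 0 0.5;0.019 0.1 0 0 0.5;0.019 0.1 0 0 0.5;0.019 0.1 0 0 0.5;0.019 0.1 0 0 0.5;0.019 0.1 0 0 0.5;0.019 0.1 0 0 0.5;0.019 0.1 0 0 0.5'
python3 -m handwheel '0.019 0.1 0 0 0.5;0.019 0.1 0 0 0.5;0.019 0.1 0 0 0.5;0.019 0.1 0 0 0.5;0.019 0.1 0 0 0.5;0.019 0.1 0 0 0.5;0.019 0.1 0 0 0.5;0.019 0.1 0 0 0.5;0.019 0.1 0 0 0.5;0.019 0.1 0 0 0.5'
```

```text
clock: 4.93
eef_pos: [517.0, -67.1, 59.1]
eef_rot: [3.139, 0.001, 1.395]
wrist_force: [0.6, -7.7, 3.3]
finger_gap: 46.7
finger_force: 3.9
clock: 5.77
eef_pos: [524.6, -27.1, 59.1]
eef_rot: [3.139, 0.001, 1.395]
wrist_force: [1.5, -8.5, 3.7]
finger_gap: 47.2
finger_force: 4.0
```

```bash
python3 -m handwheel '0.01 0.05 0 0 0.5;0.01 0.05 0 0 0.5;0.01 0.05 0 0 0.5;0.01 0.05 0 0 0.5'
python3 -m handwheel '0.005 0.025 0 0 0.5;0.005 0.025 0 0 0.5;0.005 0.025 0 0 0.5'
python3 -m handwheel '0.005 0.025 0 0 0.5;0.005 0.025 0 0 0.5;0.005 0.025 0 0 0.5'
```

```text
clock: 6.1
eef_pos: [525.4, -18.2, 58.4]
eef_rot: [-3.142, -0.0, 1.396]
wrist_force: [-0.5, -0.7, -0.2]
finger_gap: 46.7
finger_force: 0.0
clock: 6.35
eef_pos: [526.1, -15.8, 58.3]
eef_rot: [3.141, 0.001, 1.396]
wrist_force: [-0.0, -5.4, -0.5]
finger_gap: 47.3
finger_force: 2.5
clock: 6.6
eef_pos: [526.6, -13.6, 58.3]
eef_rot: [3.141, 0.002, 1.395]
wrist_force: [-3.1, -15.6, 3.5]
finger_gap: 47.0
finger_force: 8.1
```

The force fell to zero and then rose: it has dropped and is now stopped by the notch walls. Backing off, rising and checking.

```bash
python3 -m handwheel '-0.06 -0.3 0 0 0.8;-0.06 -0.3 0 0 1;-0.06 -0.3 0 0 1;0 0 0.6 0 1;0 0 0.8 0 1;0 0 0.8 0 1;0 0 0.6 0 1;-0.7 -0.5 0 0 1;-0.7 -0.5 0 0 1;-0.7 -0.5 0 0 1;0 0 0 0 1'
python3 - <<'E'
from h import *
p,d=camera("top");cv2.imwrite("pics/t1.png",cv2.resize(p[165:260,228:368,::-1],None,fx=5,fy=5))
C=cloud("top",cv2.medianBlur(d,3))
z0=np.load("top0.npz");C0=cloud("top",cv2.medianBlur(z0["d"],3))
O=np.array([530.4,-15.]);a=np.deg2rad(-10.8);R=np.array([[np.cos(a),np.sin(a)],[-np.sin(a),np.cos(a)]])
for D in(C0,C):
    L=(D[...,:2]-O)@R.T; x,y=L[...,0],L[...,1];z=D[...,2]
    f=lambda m:(m.sum(),np.median(x[m]).round(1),y[m].min().round(1),y[m].max().round(1),np.median(z[m]).round(1))
    print("cleat",f((abs(x)<60)&(y>-130)&(y<40)&(z>66)&(z<92)), "knob",f((abs(x)<15)&(y>150)&(y<225)&(z>78)&(z<110)))
    for lo,hi in((-100,-10),(20,140)):
        m=(abs(x)<45)&(y>lo)&(y<hi);print("slab z",np.median(z[m]))
E
```

```text
clock: 7.52
eef_pos: [431.9, -111.2, 170.3]
eef_rot: [-3.141, 0.0, 1.393]
wrist_force: [0.2, -0.1, -0.0]
finger_gap: 0.6
finger_force: 0.0
cleat (np.int64(224), np.float64(-1.3), np.float64(-117.9), np.float64(-99.1), np.float64(84.0)) knob (np.int64(12), np.float64(-1.5), np.float64(197.7), np.float64(207.4), np.float64(91.7))
slab z 54.982775627194655
slab z 14.300058108207395
cleat (np.int64(214), np.float64(0.0), np.float64(10.5), np.float64(28.8), np.float64(75.0)) knob (np.int64(12), np.float64(-1.6), np.float64(197.0), np.float64(207.8), np.float64(89.6))
slab z 26.539850433624224
slab z 45.98952288484634
```

View pics/t1.png

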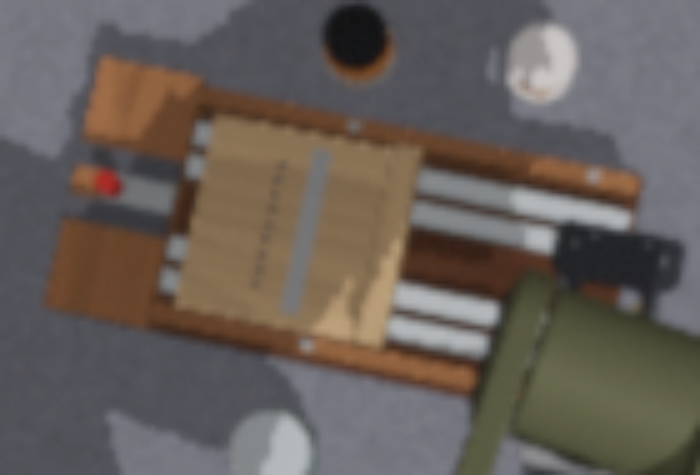

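Board seated (cleat face at y≈10.5 → board y≈80.5, surfaces 9 mm lower); the knob at (107,183) in the crop hasn't moved. Now to the knob's far side.

```bash
python3 -m handwheel '0.3 0.705 0 0 1;0.3 0.705 0 0 1;0.3 0.705 0 0 1;0.3 0.705 0 0 1;0.3 0.705 0 0 1;0.3 0.705 0 0 1;0.3 0.705 0 0 1;0.3 0.705 0 0 1;0.3 0.705 0 0 1;0.3 0.705 0 0 1;0.3 0.705 0 0 1;0.3 0.705 0 0 1'
python3 -m handwheel '0 0 0 0 1;0 0 0 0 1;0 0 -0.5 0 1;0 0 -0.6 0 1;0 0 -0.6 0 1;0 0 -0.5 0 1;0 0 -0.3 0 1;0 0 0 0 1;0 0 0 0 1'
python3 -m handwheel '-0.038 -0.2 0 0 1;-0.038 -0.2 0 0 1;-0.019 -0.1 0 0 1;-0.019 -0.1 0 0 1;-0.019 -0.1 0 0 1;-0.019 -0.1 0 0 1'
```

```text
clock: 8.57
eef_pos: [580.1, 231.6, 169.8]
eef_rot: [-3.141, -0.0, 1.396]
wrist_force: [0.3, -1.3, -0.1]
finger_gap: 0.7
finger_force: 0.0
clock: 9.32
eef_pos: [579.6, 229.4, 70.7]
eef_rot: [-3.142, 0.0, 1.395]
wrist_force: [-0.2, 0.5, 0.0]
finger_gap: 0.1
finger_force: 0.0
clock: 9.82
eef_pos: [573.5, 197.5, 70.7]
eef_rot: [3.141, -0.001, 1.396]
wrist_force: [0.2, 1.4, 2.0]
finger_gap: 0.6
finger_force: 1.1
```

```bash
python3 -m handwheel '-0.019 -0.1 0 0 1;-0.019 -0.1 0 0 1;-0.019 -0.1 0 0 1;-0.019 -0.1 0 0 1;-0.019 -0.1 0 0 1;-0.019 -0.1 0 0 1;-0.019 -0.1 0 0 1'
python3 -m handwheel '-0.01 -0.05 0 0 1;-0.01 -0.05 0 0 1'
python3 -m handwheel '-0.006 -0.03 0 0 1;-0.006 -0.03 0 0 1'
```

```text
clock: 10.4
eef_pos: [567.9, 169.4, 70.2]
eef_rot: [-3.141, 0.0, 1.396]
wrist_force: [0.3, 1.7, 2.3]
finger_gap: 0.6
finger_force: 1.1
clock: 10.57
eef_pos: [567.1, 165.6, 70.2]
eef_rot: [-3.141, 0.0, 1.396]
wrist_force: [-0.5, 1.2, 1.9]
finger_gap: 0.2
finger_force: 1.1
clock: 10.73
eef_pos: [566.7, 163.3, 70.2]
eef_rot: [-3.141, 0.0, 1.396]
wrist_force: [-0.6, 1.3, 0.8]
finger_gap: 0.4
finger_force: 1.1
```

```bash
python3 -m handwheel '-0.006 -0.03 0 0 1;-0.006 -0.03 0 0 1'
python3 -m handwheel '-0.004 -0.02 0 0 1;-0.004 -0.02 0 0 1'
python3 -m handwheel '-0.004 -0.02 0 0 1;-0.004 -0.02 0 0 1'
```

```text
clock: 10.9
eef_pos: [566.5, 162.5, 70.4]
eef_rot: [3.141, -0.003, 1.396]
wrist_force: [1.8, 19.8, -2.1]
finger_gap: 0.5
finger_force: 9.6
clock: 11.07
eef_pos: [566.4, 162.2, 70.5]
eef_rot: [3.14, -0.005, 1.396]
wrist_force: [4.5, 27.2, -2.9]
finger_gap: 0.1
finger_force: 13.3
clock: 11.23
eef_pos: [566.3, 161.9, 70.5]
eef_rot: [3.14, -0.007, 1.396]
wrist_force: [6.9, 35.0, -6.1]
finger_gap: 0.5
finger_force: 17.9
```

Hard stop at about the expected travel. Backing off, rising and checking.

```bash
python3 -m handwheel '0.04 0.2 0 0 1;0.06 0.3 0 0 1;0.06 0.3 0 0 1;0 0 0.6 0 1;0 0 0.8 0 1;0 0 0.8 0 1;0 0 0.6 0 1;-0.8 0.6 0 0 1;-0.8 0.6 0 0 1;-0.8 0.6 0 0 1;-0.8 0.6 0 0 1;0 0 0 0 1'
python3 - <<'E'
from h import *
p,d=camera("top");cv2.imwrite("pics/t2.png",cv2.resize(p[165:260,228:368,::-1],None,fx=5,fy=5))
D=cloud("top",cv2.medianBlur(d,3))
O=np.array([530.4,-15.]);a=np.deg2rad(-10.8);R=np.array([[np.cos(a),np.sin(a)],[-np.sin(a),np.cos(a)]])
L=(D[...,:2]-O)@R.T; x,y=L[...,0],L[...,1];z=D[...,2]
f=lambda m:(m.sum(),np.median(x[m]).round(1),y[m].min().round(1),y[m].max().round(1),np.median(z[m]).round(1))
print("cleat",f((abs(x)<60)&(y>-130)&(y<40)&(z>66)&(z<92)), "knob",f((abs(x)<15)&(y>140)&(y<225)&(z>78)&(z<110)))
E
```

```text
clock: 12.23
eef_pos: [439.9, 289.2, 182.6]
eef_rot: [-3.141, -0.0, 1.4]
wrist_force: [0.6, 0.3, -0.1]
finger_gap: 0.6
finger_force: 0.0
cleat (np.int64(214), np.float64(0.2), np.float64(10.6), np.float64(29.0), np.float64(75.0)) knob (np.int64(19), np.float64(-1.7), np.float64(159.5), np.float64(172.2), np.float64(90.9))
```

View pics/t2.png

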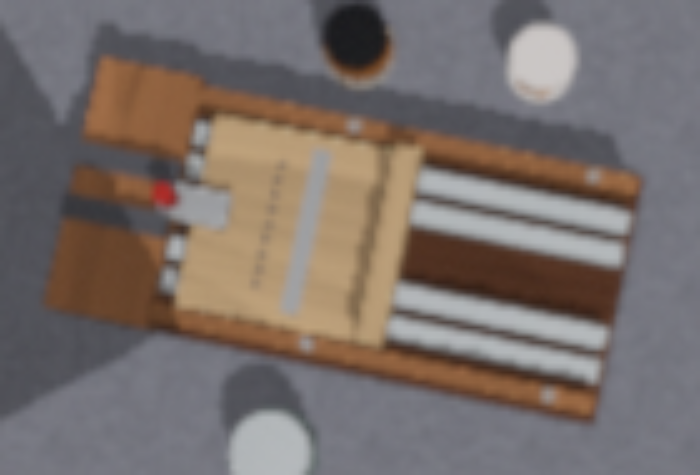

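The knob is now at crop (165,193), cradle y≈166–167, so the bolt is at its full 38 mm. It overlaps the seated board and the arm is clear.

```bash
python3 -c "
from cell import *
print(sign_off())"
```

```text
the job is handed in; nothing more can be done
None
```

The board is seated in its notches, the bolt is fully home over its edge, the arm is clear, and the job is handed in; no verdict came back.

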